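# Coffee grinder: mug under the chute, hold the dose dial at the third click

### The arm

A 6-joint arm with a two-finger parallel gripper is mounted at the origin on a cart in front of the work surface, level with it; the furniture and walls round the work are solid. World frame = base frame: x ahead of the robot, y to its left, z up, the work surface at z = 0. Lengths are in mm, angles in degrees, forces in N, time in s.
With the tool pointing down it reaches from about 425 to 925 mm from the base axis. Payload 12.5 kg.
Tool frame: the origin (TCP) lies on the mounting face of the last link; the fingertips stand 173 mm ahead of it and the grasp point (between the pads) lies 155 mm ahead of it; z points along the fingers, y is the line along which they close (so a half turn about z gives the same grasp; the last joint's range is limited). The gripper opens to 85 mm and grips with 20 to 120 N. Pads are 22 mm wide; open, the fingers measure 114 mm over their backs; the gripper's body (76 mm by 85 mm) begins 54 mm behind the grasp point. The pads swing forward as they close: fully open they stand 13 mm farther back than shut.
Start: joints at [-73.488, 28.126, 89.318, -0, 62.55, -6.05], TCP at [239.832, -577.153, 404.727] pointing down, gripper open.
Joint ranges: [-177.58, 177.58], [-47.91, 125.51], [2.72, 160], [-65.01, 245.01], [3.68, 167.84], [-153.87, 153.87]. Speed limits (degrees/s): [127.2, 127.2, 159.86, 180, 180, 180].

### API

Orientations are given as [roll, pitch, yaw] about the fixed x, y, z axes, in that order (R = Rz(yaw) Ry(pitch) Rx(roll)).
In Python, from workcell import ctrl, vision gives the robot as it stands.
- The arm moves only by the tool drive_tool, never from a script. Its argument "targets" is one flat list of numbers, 7 for each row, row after row: the turn, a rotation vector about the tool's x, y, z each as a share of 5 degrees, from -1 to 1, then the shift along the tool's x, y, z each as a share of 0.03 m, from -1 to 1, then the closure, from 0 (fully open) to 1 (shut). In form: [wx, wy, wz, x, y, z, gripper, wx, wy, wz, x, y, z, gripper, ...]. A call has exactly 8 rows; each row shifts and turns the commanded pose from where the row before left it, along the tool's axes as they then stand; what a row does not reach is not made up. A row lasts 1/8 s, in which the tool goes at most 62.5 mm and 10.7 degrees, less where a joint would pass 70% of its speed; a pose out of reach is approached as far as the arm can. A call with a number of a shift or a turn outside -1 to 1 is refused whole. A call with a gripper value outside its range is refused whole. The fingers move at their own pace and stop on an object; "squeeze" is the grip in N (left out, the last holds). Time passes only in rows, so rows that do not move let the fingers close, or fill a call up. It gives the time, the measured TCP pose, the force, the opening and the grip force at its end, in the units of the state.
- ctrl.sense(): the state, without advancing time (a new reading comes with each control period).
- vision.grab_frame(name): name is "side" or "top"; returns a dict with "pixels" (384x512x3 uint8, red, green, blue), "depth" (384x512 float32, mm along the optical axis (not along the pixel's ray), 0 where there is no reading), "fovy" (degrees; the focal length in pixels is half the picture's height over the tangent of half this angle, whatever the lens; pixels are square), "cx", "cy" (the principal point, pixels), "cam_to_world" (4x4, takes a point from camera to world coordinates). Camera axes: x right, y down, z forward; pixel columns grow to the right and rows downward; lengths in mm; the calibration is good to about 2 mm. A picture is of the moment at which its call begins.
- ctrl.hand_in(): hands the job in; it is judged then, once.
The state is a dict: "clock": time; "joint_pos": joint angles; "joint_vel": joint speeds; "tau": joint torques, N m; "position": TCP position; "tool_rot": TCP orientation; "wrist_force": force on the tool from outside, world axes, zero at the start; "torque": the same for the moment, N m; "opening": opening from 0.0 (shut) to 1.0 (fully open); "gripper_force": force on a finger pad.
Only numpy, scipy, OpenCV 4.12 (cv2) and the standard library are available. Lean on these libraries where they do the work, as an engineer would, in place of code of your own. Each camera call takes 0.05 s, during which the arm holds its last target. There are 200 camera calls.

### The job

Move the mug that is white inside, keeping it upright, into the bay under the coffee grinder's overhang until it stands on the worktop with its mouth centred under the chute, and let go of it. Only then turn the hold-to-run dial on top of the grinder clockwise past the first two clicks to the third (pointer at the three orange dots) and hold it there against its return spring: finish while still holding the dial at the third mark. Leave the mug with the reddish-brown inside and the jar and tin standing where they are.

Things in the scene. Friction and masses are not known exactly. Their poses are not given: they have to be found in the camera images.
- grinder: Fixed dark grey coffee grinder. Origin on the worktop straight under the dial's axis; +x to its back, its front faces -x, z up. Case 130 mm wide (y), from x = -55 to +105 mm, 150 mm high; a low black bean lid (to 172 mm high) covers the top behind x = +58 mm. In front of the case (x = -101 to -55 mm) is the mug bay, see bay.
- bay (a point): Middle of the bay's open front at worktop level (grinder x = -101 mm, y = 0). The bay runs 46 mm in along grinder +x to the case front. Above it is the overhang, 130 mm wide, underside 60 mm and top 73 mm above the worktop, carried by two cheeks 21 mm thick with an 88 mm gap between them (y = -44 to +44 mm). Its floor is the bare worktop.
- chute (a point): Centre of the outlet of the chute, a round aluminium stub 20 mm across under the overhang, 55 mm above the worktop, 90 mm in front of the dial's axis (grinder x = -90, y = 0 mm). The mug's mouth shall be centred below it.
- dial (a joint): Dial angle, rad, 0 = home, grows clockwise seen from above. Clicks (felt as ripple) at 0.4, 0.8, 1.2 rad, marked by one, two and three dots beside the dial; the third is 1.2. A spring takes it home from anywhere when let go: about 0.10 N m at home, 0.20 at the third click, each click adding up to 0.06 N m; a last ripple lies beyond the third, end stop at 1.45 rad.
- dial_grip (a point): Point on the dial's vertical axis, 172 mm above the worktop, at mid-height of its bar grip: a black bar 46 mm long, 14 mm thick, 26 mm high (159 to 185 mm above the worktop) on a disc 52 mm across. At home the bar lies along the grinder's x axis, its white pointer line to the front (-x); it turns with the dial.
- mug: Small white mug, white inside, loose, about 0.11 kg, 49 mm high, a cup 60 mm across (foot 42 mm) with one handle. Origin on its underside, z up; the cup's axis lies 11.5 mm along +y from the origin, the handle (flat loop, 12 mm thick along x) sticks out along -y to 42 mm from the origin. It starts upright, handle roughly towards the robot.
- mug_mouth (a point): Centre of the mug's mouth, on the cup's axis at rim height (49 mm above its underside).
- mug_handle (a point): Point in the outer limb of the mug's handle, 38 mm above the underside, 48.5 mm from the cup's axis along the mug's -y; 12 mm thick along the mug's x, free on both sides.
- other_mug: Bystander: a like white mug but reddish-brown inside, 62x87x51 mm, loose. Origin on its underside; its handle also points roughly towards the robot. Do not disturb.
- jar: Bystander: spice jar with a red cap, 45 mm across, 106 mm high, loose, origin on its underside. Do not disturb.
- tin: Bystander: food tin with a pale label, 57 mm across, 72 mm high, loose, origin on its underside. Do not disturb.
There are look-alikes about, which are no part of the job. What is shaped like the mug but yellow is not meant.

How it is judged (in metres and radians):
On the way, in this order (a step that is already met when the one before it is completed fails the run):
1. the white mug stands under the chute, let go (horizontal distance between mug_mouth and chute below 0.015 m and height (world z) of mug below 0.006 m and angle between mug's own z axis and vertical below 0.12 rad and contact force between the fingers and mug below 0.1 N and linear speed of mug below 0.02 m/s), for 0.3 s.
2. the dial is turned to the third click and held there (value of joint dial between 1.07 and 1.33 rad and contact force between the fingers and grinder above 0.5 N), for 0.3 s.
At the end, for the whole second after the job is handed in: The fingers hold the dial still at the third click, between 1.07 and 1.33 rad, against its spring; the white mug stands upright and untouched on the worktop, the centre of its mouth within 15 mm (horizontally) of the chute's; the other mug, the jar and the tin stand within 30 mm of where they stood (all of step 2 and horizontal distance between mug_mouth and chute below 0.015 m and height (world z) of mug below 0.006 m and angle between mug's own z axis and vertical below 0.12 rad and velocity of joint dial between -0.1 and 0.1 rad/s and contact force between anything else and mug above 0.2 N and contact force between each of the arm, the fingers and mug below 0.1 N); the arm keeps its last pose, push and grip.
It fails at once if the other mug is pushed from its place or tipped (distance of other_mug from where it was at the start of the episode above 0.03 m or angle between other_mug's own z axis and vertical above 0.4 rad).
It fails at once if the spice jar is pushed from its place or tipped (distance of jar from where it was at the start of the episode above 0.03 m or angle between jar's own z axis and vertical above 0.4 rad).
It fails at once if the tin is pushed from its place or tipped (distance of tin from where it was at the start of the episode above 0.03 m or angle between tin's own z axis and vertical above 0.4 rad).
It fails at once if the mug is tipped (angle between mug's own z axis and vertical above 0.5 rad).
It fails at once if the dial is turned before the mug stands under the chute (value of joint dial above 0.25 rad and horizontal distance between mug_mouth and chute above 0.02 m).
It also fails if it takes over 58 s, if anything falls off the work surface, if the arm or the gripper's body presses on something with over 40 N, if the wrist force passes 120 N, or if a joint passes its speed limit or range.

## Working session

There is one attempt and no reset: what is moved stays moved. The work goes in short steps, Python scripts to look and compute and a tool call to move; the robot and the scene stay as the last step left them, time stands still between calls to the robot, and variables do not carry over. Pictures are saved under pics/ and viewed, at most 10 in all, crops included, and the job is handed in when it is done.

Besides the shell and the picture viewer there is one more tool, called after "Request:" in YAML: its name, and indented under it one key for each argument. drive_tool: Moves the arm, as the interface text tells. Shift numbers are shares of 0.03 m and turn numbers shares of 5 degrees, none past 1 either way. Its arguments: {"type":"object","properties":{"targets":{"type":"array"},"squeeze":{"type":"number"}},"required":["targets"]}

```bash
mkdir -p pics
cat > h.py <<'E'
import numpy as np, cv2
from workcell import ctrl, vision
def grab(n):
    f=vision.grab_frame(n); d=f["depth"]; h,w=d.shape
    fl=h/2/np.tan(np.radians(f["fovy"])/2)
    u,v=np.meshgrid(np.arange(w),np.arange(h))
    P=np.stack([(u-f["cx"])/fl*d,(v-f["cy"])/fl*d,d],-1)
    T=np.array(f["cam_to_world"]); W=P@T[:3,:3].T+T[:3,3]
    W[d==0]=np.nan
    return f["pixels"],W,f
E
python3 - <<'E'
from h import *
print(ctrl.sense())
for n in("top","side"):
    p,W,f=grab(n); np.savez(f"{n}0.npz",p=p,W=W); print(n,f["fovy"],np.round(f["cam_to_world"],3).tolist())
    cv2.imwrite(f"pics/{n}0.png",p[...,::-1])
E
```

```text
{'clock': 0.0, 'joint_pos': array([-7.34873914e+01,  2.81632147e+01,  8.93514456e+01,  1.74919736e-04,
        6.25500775e+01, -6.04856520e+00]), 'joint_vel': array([-0.00085321,  0.01424454,  0.06029977, -0.12301886,  0.02428469,
       -0.13230119]), 'tau': array([-2.27343560e-03, -6.18452239e+01, -2.61598760e+01, -2.22562162e-04,
        3.97863536e-03,  1.57872768e-05]), 'position': array([ 239.8204606 , -577.10828428,  404.12981246]), 'tool_rot': array([-1.79935639e+02, -6.97577472e-03,  2.25610892e+01]), 'wrist_force': array([ 0.92974498, -0.55279512, -0.02052524]), 'torque': array([-0.00102503,  0.0218836 , -0.02380032]), 'gripper_force': 0.0, 'opening': 0.9938036012831419}
top 50.264071342028814 [[0.027, -0.995, 0.099, 419.305], [-0.999, -0.029, -0.016, 51.331], [0.019, -0.098, -0.995, 1401.662], [0.0, 0.0, 0.0, 1.0]]
side 46.37302650988099 [[-0.482, -0.488, 0.728, -513.148], [-0.876, 0.277, -0.394, 597.898], [-0.01, -0.828, -0.561, 941.901], [0.0, 0.0, 0.0, 1.0]]
```

View pics/top0.png

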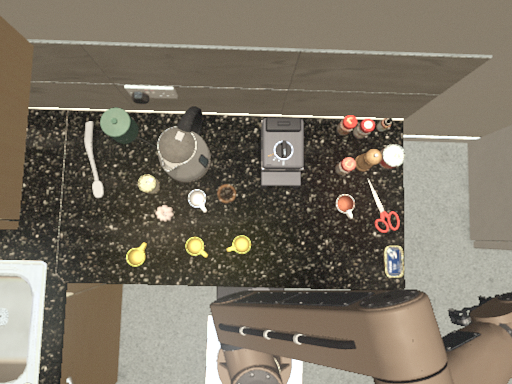

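View pics/side0.png

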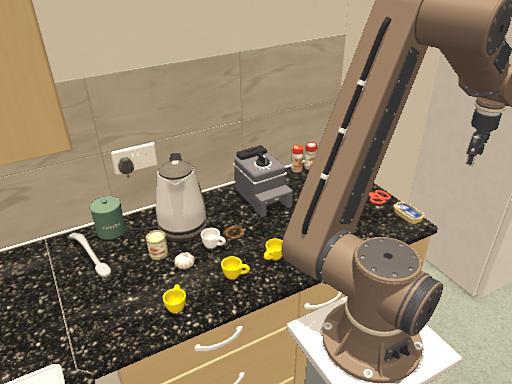

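Top view: white-mug candidates are (197,199), white inside; (345,204), red-brown inside; the yellow ones at (195,246), (241,244) and (136,256) are excluded. The one at (197,199) fits the description. I'll confirm it in a crop and measure.

Run:
```python
from h import *
z=np.load("top0.npz");p,W=z["p"],z["W"]
a=cv2.resize(p[175:230,170:240],None,fx=5,fy=5,interpolation=cv2.INTER_CUBIC)
b=cv2.resize(p[110:220,255:365],None,fx=5,fy=5,interpolation=cv2.INTER_CUBIC)
c=np.zeros((550,910,3),np.uint8);c[:275,:350]=a;c[:,360:]=b
cv2.imwrite("pics/crop.png",cv2.resize(c[:, :,::-1],(790,478)))
def rect(zlo,zhi,box):
    r0,r1,c0,c1=box;w=W[r0:r1,c0:c1];m=(w[...,2]>zlo)&(w[...,2]<zhi)
    q=w[m];print(zlo,zhi,len(q),q.mean(0).round(1),q.min(0).round(1),q.max(0).round(1),cv2.minAreaRect(q[:,:2].astype(np.float32)));return q
g=(105,200,250,315)
rect(66,80,g);rect(143,155,g);rect(165,180,g);rect(180,190,g)
for nm,bx in(("mug",(183,220,183,215)),("other",(190,222,330,362)),("tin",(170,198,135,162))):
    q=rect(36,58,bx);rect(58,120,bx) if nm=="tin" else 0
# white mug all views
for n in("top","side"):
    z=np.load(f"{n}0.npz");p,W2=z["p"],z["W"]
    c=np.array([W[199,197,0],W[199,197,1]])
    d=np.hypot(*(W2[...,:2]-c).transpose(2,0,1))
    m=(d<75)&(W2[...,2]>8)&(W2[...,2]<60)&(p.min(-1)>90)
    q=W2[m];rim=q[(q[:,2]>43)];print(n,len(q),len(rim),c)
    e=cv2.minEnclosingCircle(rim[:,:2].astype(np.float32));print(e,cv2.minAreaRect(q[:,:2].astype(np.float32)),q.mean(0))
    np.save(f"mug_{n}.npy",q)
```

```text
66 80 647 [640.3 -67.9  72. ] [ 582.3 -176.8   66.1] [844.   37.3  79.8] ((713.2107543945312, -70.15350341796875), (261.5251159667969, 214.12527465820312), 0.17209848761558533)
143 155 1277 [691.5 -65.3 148.4] [ 629.5 -129.   143. ] [784.6  -0.8 155. ] ((707.9931030273438, -65.14615631103516), (155.1460723876953, 126.30880737304688), 0.9929419159889221)
165 180 307 [759.  -66.5 168.1] [ 661.6 -114.9  165. ] [785.5 -12.1 179.4] ((722.8068237304688, -65.0599365234375), (122.42637634277344, 102.62454223632812), 1.9620585441589355)
180 190 58 [683.8 -66.  184.2] [661.6 -71.1 180.2] [704.7 -58.9 189.1] ((683.1475219726562, -65.03894805908203), (43.14271926879883, 12.140957832336426), 0.24319013953208923)
36 58 107 [528.1 202.1  44.8] [492.7 177.   36.8] [565.1 234.8  54.6] ((528.0677490234375, 207.00030517578125), (75.35889434814453, 53.93017578125), 5.260513782501221)
36 58 115 [ 525.7 -291.8   46.4] [ 483.  -315.9   37.3] [ 562.5 -256.    54.3] ((524.7403564453125, -284.2818298339844), (59.38386535644531, 77.24208068847656), 82.17204284667969)
36 58 29 [569.5 351.1  47.2] [551.1 340.9  37.1] [603.3 372.5  57.7] ((573.563232421875, 353.0152893066406), (22.83281707763672, 54.990936279296875), 71.55266571044922)
58 120 251 [579.  369.2  67.7] [551.1 342.   58. ] [607.4 397.2  75.4] ((579.6797485351562, 369.2588806152344), (55.439308166503906, 54.44879913330078), 47.89229202270508)
top 270 91 [535.51404055 209.53848901]
((548.9332885742188, 213.6049041748047), 59.5843620300293) ((546.048095703125, 210.53416442871094), (120.22526550292969, 56.75796890258789), 16.21931266784668) [541.87793699 209.77011744  29.99509947]
side 421 154 [535.51404055 209.53848901]
((546.7866821289062, 213.4437713623047), 63.29851150512695) ((546.6304321289062, 207.51046752929688), (124.0094223022461, 60.878334045410156), 18.281713485717773) [545.5476819  207.56456286  35.91185713]
```

View pics/crop.png

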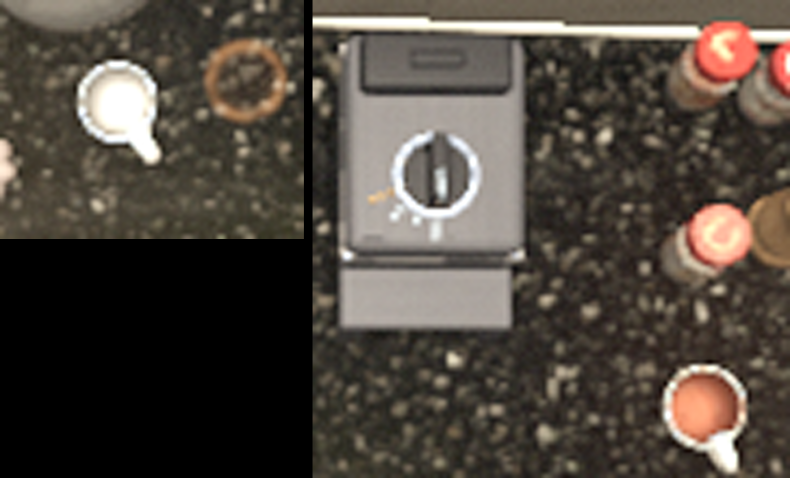

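The crop confirms it: the mug at top (197,199) is white inside, with its handle toward the lower right. The one at (345,204) is red-brown inside. Next I'll fit exact poses.

Run:
```python
from h import *
from scipy.optimize import least_squares as LS
for n in("top","side"):
    z=np.load(f"{n}0.npz");p,W=z["p"].astype(int),z["W"]
    q=W[(np.hypot(W[...,0]-538,W[...,1]-208)<80)&(W[...,2]>40)&(W[...,2]<56)&(p.min(-1)>110)&(W[...,0]<580)]
    c=np.array([538,208.]); 
    for _ in range(8):
        d=np.hypot(*(q[:,:2]-c).T); s=q[(d>24)&(d<34)]
        r=LS(lambda x:np.hypot(s[:,0]-x[0],s[:,1]-x[1])-29,c,loss="soft_l1"); c=r.x
    qq=W[(np.hypot(W[...,0]-c[0],W[...,1]-c[1])<62)&(np.hypot(W[...,0]-c[0],W[...,1]-c[1])>35)&(W[...,2]>28)&(W[...,2]<56)&(p.min(-1)>110)&(W[...,0]<c[0])]
    hd=qq[:,:2].mean(0)-c;print(n,"cup",c.round(1),len(s),"rim z",np.median(s[:,2]),"handle",np.degrees(np.arctan2(hd[1],hd[0])),len(qq),np.hypot(*hd))
    # yellow mugs, ring
    ym=(p[...,0]>130)&(p[...,2]<70)&(p[...,1]>100)&(W[...,2]>20)&(W[...,2]<60)
    k,l,st,ce=cv2.connectedComponentsWithStats(ym.astype(np.uint8))
    for i in range(1,k):
        if st[i,4]>40: w=W[l==i];print(" yellow",np.nanmin(w,0).round(),np.nanmax(w,0).round())
    # grinder case top
    m=(W[...,2]>146)&(W[...,2]<152)&(abs(W[...,0]-690)<70)&(abs(W[...,1]+65)<80)
    print(" case",cv2.minAreaRect(W[m][:,:2].astype(np.float32)),np.median(W[m][:,2]))
    m=(W[...,2]>68)&(W[...,2]<77)&(abs(W[...,0]-605)<30)&(abs(W[...,1]+65)<80)
    w=W[m];print(" oh",cv2.minAreaRect(w[:,:2].astype(np.float32)),np.median(w[:,2]),w[:,:2].min(0),w[:,:2].max(0))
    m=(W[...,2]>180)&(W[...,2]<190)&(abs(W[...,0]-683)<30)&(abs(W[...,1]+65)<30)
    w=W[m][:,:2];print(" bar",w.mean(0),cv2.minAreaRect(w.astype(np.float32)),np.median(W[m][:,2]))
z=np.load("top0.npz");W=z["W"];w=W[184:204,216:238];w=w[w[...,2]>4];print("ring",w.min(0),w.max(0))
```

```text
top cup [536.1 207.3] 74 rim z 45.81219504420642 handle -145.12775972421707 21 44.29384140666766
 case ((694.8367919921875, -65.22037506103516), (127.013671875, 125.42359161376953), 0.9084680080413818) 148.65778916628938
 oh ((607.9945678710938, -67.63253784179688), (49.585758209228516, 125.47157287597656), 1.6904956102371216) 71.80177421666747 [ 582.40528805 -130.40719189] [634.62451386  -4.50314117]
 bar [683.80704294 -66.00408338] ((683.1475219726562, -65.03894805908203), (43.14271926879883, 12.140957832336426), 0.24319013953208923) 184.2166261154009
side cup [535.4 205.3] 97 rim z 45.82262204635299 handle -146.68173245875224 29 44.6669948578321
 yellow [358.  26.  20.] [418. 102.  51.]
 yellow [342. 165.  20.] [411. 236.  52.]
 yellow [309. 367.  20.] [382. 426.  52.]
 case ((693.121826171875, -66.91503143310547), (134.3418426513672, 127.51717376708984), 0.7242239117622375) 149.5774830816634
 oh ((605.925048828125, -68.4130859375), (56.447540283203125, 129.9773712158203), 1.048160433769226) 72.73131422228414 [ 576.66409718 -133.20034837] [634.46151263  -3.83397273]
 bar [682.65684903 -67.72744824] ((685.1456298828125, -69.08721923828125), (49.812225341796875, 14.673859596252441), 3.174844264984131) 184.21169027361088
ring [523.4789954   72.3934374    4.00055161] [589.8750402  140.81960337   6.20814271]
```

```bash
cat > plan.py <<'E'
import sys; from h import *
from scipy.spatial.transform import Rotation as R
# plan.py x y z yaw rows : straight move of the TCP to world pose, tool pointing down
x,y,z,yaw=map(float,sys.argv[1:5]); n=int(sys.argv[5]); g=float(sys.argv[6]) if len(sys.argv)>6 else 0
s=ctrl.sense(); r0=R.from_euler("xyz",s["tool_rot"],degrees=True); r1=R.from_euler("xyz",[180,0,yaw],degrees=True)
y0=s["tool_rot"][2]
dy=yaw-y0; dy=(dy+180)%360-180 if abs(dy)<=180 else dy
dy=float(sys.argv[7]) if len(sys.argv)>7 else dy
d=(np.array([x,y,z])-s["position"])/n; out=[]
print(s["clock"],s["position"].round(1),s["tool_rot"].round(2),s["joint_pos"].round(0), "d",d.round(1),"dyaw/row",round(dy/n,2))
for i in range(n):
    a=np.radians(y0+dy*(i+0)/n); 
    t=np.array([np.cos(a)*d[0]+np.sin(a)*d[1],np.sin(a)*d[0]-np.cos(a)*d[1],-d[2]])/30
    out.append([0,0,round(-dy/n/5,2),*t.round(2).tolist(),g])
    if i%8==7: print(str(sum(out,[])).replace(" ","")); out=[]
E
python3 plan.py 495 -180 390 100 16 0 77.44
```

```text
0.1 [ 239.8 -577.1  404.2] [-1.7994e+02 -1.0000e-02  2.2560e+01] [-73.  28.  89.   0.  63.  -6.] d [15.9 24.8 -0.9] dyaw/row 4.84
[0,0,-0.97,0.81,-0.56,0.03,0.0,0,0,-0.97,0.85,-0.49,0.03,0.0,0,0,-0.97,0.89,-0.42,0.03,0.0,0,0,-0.97,0.92,-0.34,0.03,0.0,0,0,-0.97,0.95,-0.26,0.03,0.0,0,0,-0.97,0.97,-0.18,0.03,0.0,0,0,-0.97,0.98,-0.1,0.03,0.0,0,0,-0.97,0.98,-0.01,0.03,0.0]
[0,0,-0.97,0.98,0.07,0.03,0.0,0,0,-0.97,0.97,0.15,0.03,0.0,0,0,-0.97,0.96,0.23,0.03,0.0,0,0,-0.97,0.93,0.31,0.03,0.0,0,0,-0.97,0.9,0.39,0.03,0.0,0,0,-0.97,0.87,0.46,0.03,0.0,0,0,-0.97,0.82,0.54,0.03,0.0,0,0,-0.97,0.78,0.6,0.03,0.0]
```

Request:
drive_tool:
  targets: [0,0,-0.97,0.81,-0.56,0.03,0,0,0,-0.97,0.85,-0.49,0.03,0,0,0,-0.97,0.89,-0.42,0.03,0,0,0,-0.97,0.92,-0.34,0.03,0,0,0,-0.97,0.95,-0.26,0.03,0,0,0,-0.97,0.97,-0.18,0.03,0,0,0,-0.97,0.98,-0.1,0.03,0,0,0,-0.97,0.98,-0.01,0.03,0]
  squeeze: 30

```text
clock: 1.1
position: [367.6, -377.6, 397.3]
tool_rot: [-180.0, -0.0, 61.5]
wrist_force: [-0.2, -1.6, 0.2]
opening: 1.003
gripper_force: 0.0
```

Request:
drive_tool:
  targets: [0,0,-0.97,0.98,0.07,0.03,0,0,0,-0.97,0.97,0.15,0.03,0,0,0,-0.97,0.96,0.23,0.03,0,0,0,-0.97,0.93,0.31,0.03,0,0,0,-0.97,0.9,0.39,0.03,0,0,0,-0.97,0.87,0.46,0.03,0,0,0,-0.97,0.82,0.54,0.03,0,0,0,-0.97,0.78,0.6,0.03,0]

```text
clock: 2.1
position: [494.5, -178.7, 390.0]
tool_rot: [-180.0, -0.0, 100.3]
wrist_force: [-0.1, -0.5, -0.2]
opening: 1.004
gripper_force: 0.0
```

```bash
python3 plan.py 500 179 370 178 16 0 77
```

```text
2.1 [ 494.5 -178.7  390. ] [-1.7998e+02 -1.0000e-02  1.0032e+02] [-27.  21. 104.  -0.  55. -37.] d [ 0.3 22.4 -1.3] dyaw/row 4.81
[0,0,-0.96,0.73,0.14,0.04,0.0,0,0,-0.96,0.72,0.21,0.04,0.0,0,0,-0.96,0.7,0.27,0.04,0.0,0,0,-0.96,0.67,0.32,0.04,0.0,0,0,-0.96,0.64,0.38,0.04,0.0,0,0,-0.96,0.61,0.43,0.04,0.0,0,0,-0.96,0.57,0.48,0.04,0.0,0,0,-0.96,0.53,0.53,0.04,0.0]
[0,0,-0.96,0.48,0.57,0.04,0.0,0,0,-0.96,0.43,0.61,0.04,0.0,0,0,-0.96,0.38,0.64,0.04,0.0,0,0,-0.96,0.33,0.67,0.04,0.0,0,0,-0.96,0.27,0.7,0.04,0.0,0,0,-0.96,0.21,0.72,0.04,0.0,0,0,-0.96,0.15,0.73,0.04,0.0,0,0,-0.96,0.09,0.74,0.04,0.0]
```

The planner's rows match the measured motion.

Request:
drive_tool:
  targets: [0,0,-0.96,0.73,0.14,0.04,0,0,0,-0.96,0.72,0.21,0.04,0,0,0,-0.96,0.7,0.27,0.04,0,0,0,-0.96,0.67,0.32,0.04,0,0,0,-0.96,0.64,0.38,0.04,0,0,0,-0.96,0.61,0.43,0.04,0,0,0,-0.96,0.57,0.48,0.04,0,0,0,-0.96,0.53,0.53,0.04,0]

```text
clock: 3.1
position: [497.5, 0.2, 380.5]
tool_rot: [-180.0, -0.0, 138.7]
wrist_force: [-0.1, -0.4, -0.5]
opening: 1.0
gripper_force: 0.0
```

Request:
drive_tool:
  targets: [0,0,-0.96,0.48,0.57,0.04,0,0,0,-0.96,0.43,0.61,0.04,0,0,0,-0.96,0.38,0.64,0.04,0,0,0,-0.96,0.33,0.67,0.04,0,0,0,-0.96,0.27,0.7,0.04,0,0,0,-0.96,0.21,0.72,0.04,0,0,0,-0.96,0.15,0.73,0.04,0,0,0,-0.96,0.09,0.74,0.04,0]

```text
clock: 4.1
position: [501.1, 179.4, 370.8]
tool_rot: [-180.0, -0.0, 177.1]
wrist_force: [-0.7, -0.2, 0.7]
opening: 0.998
gripper_force: 0.0
```

```bash
python3 plan.py 495 179 270 214 8 0 36
```

```text
4.1 [501.1 179.4 370.8] [-1.7999e+02 -3.0000e-02  1.7712e+02] [ 13.  23. 105.  -0.  52. -75.] d [ -0.8  -0.1 -12.6] dyaw/row 4.5
[0,0,-0.9,0.03,-0.0,0.42,0.0,0,0,-0.9,0.03,-0.0,0.42,0.0,0,0,-0.9,0.03,0.0,0.42,0.0,0,0,-0.9,0.03,0.0,0.42,0.0,0,0,-0.9,0.02,0.0,0.42,0.0,0,0,-0.9,0.02,0.01,0.42,0.0,0,0,-0.9,0.02,0.01,0.42,0.0,0,0,-0.9,0.02,0.01,0.42,0.0]
```

Request:
drive_tool:
  targets: [0,0,-0.9,0.03,0,0.42,0,0,0,-0.9,0.03,0,0.42,0,0,0,-0.9,0.03,0,0.42,0,0,0,-0.9,0.03,0,0.42,0,0,0,-0.9,0.02,0,0.42,0,0,0,-0.9,0.02,0.01,0.42,0,0,0,-0.9,0.02,0.01,0.42,0,0,0,-0.9,0.02,0.01,0.42,0]

```text
clock: 5.1
position: [494.9, 178.4, 269.7]
tool_rot: [180.0, -0.0, -146.9]
wrist_force: [-0.6, 0.2, -0.0]
opening: 0.999
gripper_force: 0.0
```

```bash
python3 plan.py 495.8 179.2 193 214 8 0
python3 - <<'E'
from h import *
p,W,f=grab("side");i=cv2.resize(p[180:300,140:300],None,fx=4,fy=4,interpolation=cv2.INTER_CUBIC)
cv2.imwrite("pics/pre.png",i[...,::-1])
E
```

```text
5.1 [494.9 178.4 269.7] [ 1.8000e+02 -3.0000e-02 -1.4689e+02] [  13.   31.  111.   -0.   38. -110.] d [ 0.1  0.1 -9.6] dyaw/row 45.11
[0,0,np.float64(-9.02),-0.01,0.0,0.32,0.0,0,0,np.float64(-9.02),-0.0,-0.0,0.32,0.0,0,0,np.float64(-9.02),-0.0,-0.01,0.32,0.0,0,0,np.float64(-9.02),0.0,-0.0,0.32,0.0,0,0,np.float64(-9.02),0.01,-0.0,0.32,0.0,0,0,np.float64(-9.02),0.0,0.0,0.32,0.0,0,0,np.float64(-9.02),0.0,0.01,0.32,0.0,0,0,np.float64(-9.02),-0.0,0.0,0.32,0.0]
```

View pics/pre.png

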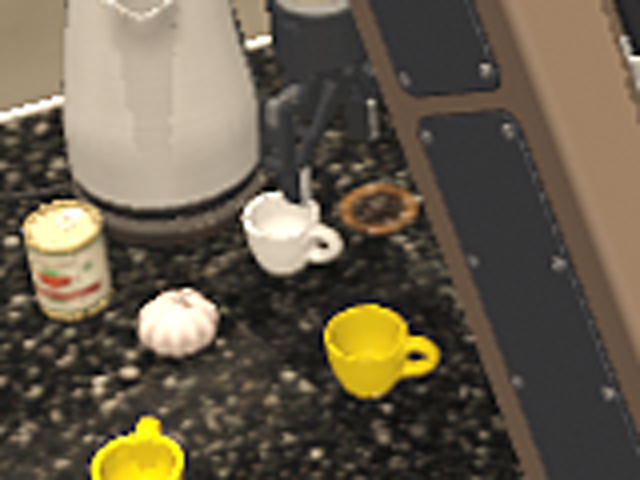

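The open fingers stand over the handle: fingers near crop (285,150) and (370,120), handle at (325,243). I'll descend to it.

Request:
drive_tool:
  targets: [0,0,-0.2,-0.02,0,0.32,0,0,0,0,-0.02,0,0.32,0,0,0,0,0,0,0.32,0,0,0,0,0,0,0.32,0,0,0,0,0,0,0.32,0,0,0,0,0,0,0.32,0,0,0,0,0,0,0.32,0,0,0,0,0,0,0.32,0]

```text
clock: 6.15
position: [496.0, 179.0, 192.8]
tool_rot: [-180.0, -0.0, -146.0]
wrist_force: [0.5, -0.4, 0.8]
opening: 0.998
gripper_force: 0.0
```

Run:
```python
from h import *
print(ctrl.sense()["position"])
for n,b in(("side",(180,300,140,300)),("top",(170,230,165,245))):
    p,W,f=grab(n);c=p[b[0]:b[1],b[2]:b[3]];i=cv2.resize(c,(390,int(390*c.shape[0]/c.shape[1])),interpolation=cv2.INTER_CUBIC)
    o=i if n=="side" else np.hstack([o,i])
cv2.imwrite("pics/at.png",o[...,::-1])
```

```text
[495.9776055  179.01795168 192.81582792]
```

View pics/at.png

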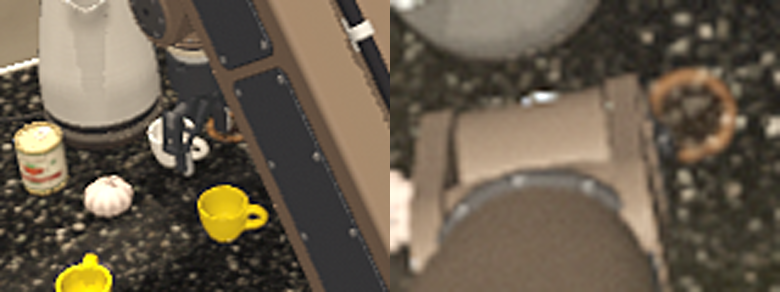

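The handle (side crop about (200,150)) sits between the fingers. Closing.

Request:
drive_tool:
  targets: [0,0,0,0,0,0,1,0,0,0,0,0,0,1,0,0,0,0,0,0,1,0,0,0,0,0,0,1,0,0,0,0,0,0,1,0,0,0,0,0,0,1,0,0,0,0,0,0,1,0,0,0,0,0,0,1]
  squeeze: 40

```text
clock: 7.25
position: [496.0, 179.0, 193.6]
tool_rot: [-180.0, 0.0, -146.0]
wrist_force: [-0.4, -1.2, 3.0]
opening: 0.127
gripper_force: 39.2
```

Request:
drive_tool:
  targets: [0,0,0,0,0,-0.1,1,0,0,0,0,0,-0.2,1,0,0,0,0,0,-0.3,1,0,0,0,0,0,-0.4,1,0,0,0,0,0,-0.4,1,0,0,0,0,0,-0.4,1,0,0,0,0,0,-0.4,1,0,0,0,0,0,-0.2,1]

```text
clock: 8.25
position: [496.0, 179.0, 266.4]
tool_rot: [-180.0, 0.0, -146.0]
wrist_force: [0.4, -0.5, -1.5]
opening: 0.133
gripper_force: 38.8
```

```bash
sed -i 's/round(-dy\/n\/5,2)/float(round(-dy\/n\/5,2))/' plan.py; python3 plan.py 480 -69.5 265 181 16 1 -33
python3 - <<'E'
from h import *
p,W,f=grab("side");c=p[150:300,140:300]
cv2.imwrite("pics/lift.png",cv2.resize(c,(480,450),interpolation=cv2.INTER_CUBIC)[...,::-1])
E
```

```text
8.25 [496.  179.  266.4] [-1.7998e+02  5.0000e-02 -1.4604e+02] [  13.   31.  111.   -0.   38. -111.] d [ -1.  -15.5  -0.1] dyaw/row -2.06
[0,0,0.41,0.32,-0.41,0.0,1.0,0,0,0.41,0.3,-0.42,0.0,1.0,0,0,0.41,0.29,-0.43,0.0,1.0,0,0,0.41,0.27,-0.44,0.0,1.0,0,0,0.41,0.25,-0.45,0.0,1.0,0,0,0.41,0.24,-0.46,0.0,1.0,0,0,0.41,0.22,-0.47,0.0,1.0,0,0,0.41,0.2,-0.48,0.0,1.0]
[0,0,0.41,0.19,-0.48,0.0,1.0,0,0,0.41,0.17,-0.49,0.0,1.0,0,0,0.41,0.15,-0.5,0.0,1.0,0,0,0.41,0.13,-0.5,0.0,1.0,0,0,0.41,0.12,-0.51,0.0,1.0,0,0,0.41,0.1,-0.51,0.0,1.0,0,0,0.41,0.08,-0.51,0.0,1.0,0,0,0.41,0.06,-0.52,0.0,1.0]
```

View pics/lift.png

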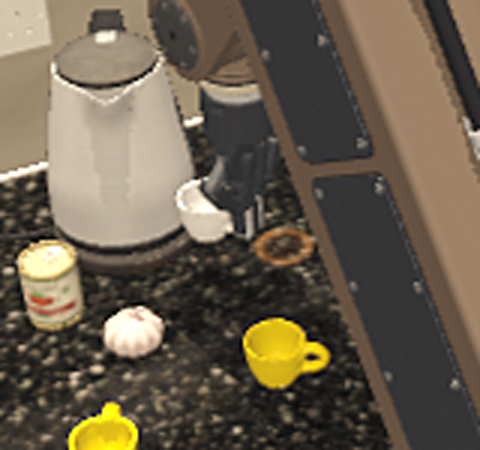

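The mug is lifted; its rim at crop (205,200) might be tilted, so I'll measure it.

```bash
cat > rim.py <<'E'
import sys; from h import *
cx,cy,zl,zh=map(float,sys.argv[1:5])
for n in("side","top"):
    p,W,f=grab(n);p=p.astype(int)
    m=(np.hypot(W[...,0]-cx,W[...,1]-cy)<45)&(W[...,2]>zl)&(W[...,2]<zh)&(p.min(-1)>110)&(p.max(-1)-p.min(-1)<50)
    q=W[m];print(n,len(q))
    if len(q)<20: continue
    # highest point per angular sector about the cup axis
    a=np.degrees(np.arctan2(q[:,1]-cy,q[:,0]-cx))//30*30
    for k in np.unique(a): s=q[a==k]; i=s[:,2].argsort()[-3:]; print("  ",k,len(s),s[i].mean(0).round(1))
E
python3 rim.py 536 206 60 140
```

```text
side 225
   -180.0 35 [502.1 202.3 118.5]
   -150.0 4 [513.8 190.7  97.3]
   -60.0 2 [554.4 192.4  89.9]
   -30.0 29 [563.6 197.3 121.6]
   0.0 33 [565.4 210.2 119.9]
   30.0 12 [554.1 224.7 123.4]
   60.0 6 [540.5 232.9 119.9]
   90.0 23 [528.6 231.2 120.7]
   120.0 38 [515.2 224.8 122. ]
   150.0 43 [509.4 216.3 122.7]
top 0
```

The rim is level at about 121 mm, so the mug is upright. Transporting.

Request:
drive_tool:
  targets: [0,0,0.41,0.32,-0.41,0,1,0,0,0.41,0.3,-0.42,0,1,0,0,0.41,0.29,-0.43,0,1,0,0,0.41,0.27,-0.44,0,1,0,0,0.41,0.25,-0.45,0,1,0,0,0.41,0.24,-0.46,0,1,0,0,0.41,0.22,-0.47,0,1,0,0,0.41,0.2,-0.48,0,1]

```text
clock: 9.4
position: [488.0, 53.9, 265.5]
tool_rot: [-180.0, 0.0, -162.6]
wrist_force: [-0.8, 0.3, -1.4]
opening: 0.129
gripper_force: 38.9
```

Request:
drive_tool:
  targets: [0,0,0.41,0.19,-0.48,0,1,0,0,0.41,0.17,-0.49,0,1,0,0,0.41,0.15,-0.5,0,1,0,0,0.41,0.13,-0.5,0,1,0,0,0.41,0.12,-0.51,0,1,0,0,0.41,0.1,-0.51,0,1,0,0,0.41,0.08,-0.51,0,1,0,0,0.41,0.06,-0.52,0,1]

```text
clock: 10.4
position: [480.2, -70.5, 265.5]
tool_rot: [-180.0, 0.0, -179.0]
wrist_force: [0.2, 0.1, -1.7]
opening: 0.122
gripper_force: 38.9
```

```bash
python3 plan.py 480 -69.5 197 181 8 1 0|head -2; python3 rim.py 528 -68 90 140
```

```text
10.4 [480.2 -70.5 265.5] [-180.      0.   -178.97] [ -16.   29.  117.   -0.   34. -107.] d [-0.   0.1 -8.6] dyaw/row 0.0
[0,0,-0.0,0.0,0.0,0.29,1.0,0,0,-0.0,0.0,0.0,0.29,1.0,0,0,-0.0,0.0,0.0,0.29,1.0,0,0,-0.0,0.0,0.0,0.29,1.0,0,0,-0.0,0.0,0.0,0.29,1.0,0,0,-0.0,0.0,0.0,0.29,1.0,0,0,-0.0,0.0,0.0,0.29,1.0,0,0,-0.0,0.0,0.0,0.29,1.0]
side 0
top 6
```

Request:
drive_tool:
  targets: [0,0,0,0,0.01,0.29,1,0,0,0,0,0.01,0.29,1,0,0,0,0,0,0.29,1,0,0,0,0,0,0.29,1,0,0,0,0,0,0.29,1,0,0,0,0,0,0.29,1,0,0,0,0,0,0.29,1,0,0,0,0,0,0.29,1]

```text
clock: 11.5
position: [480.3, -68.9, 195.3]
tool_rot: [-180.0, 0.0, -178.8]
wrist_force: [-0.2, 0.3, -1.8]
opening: 0.125
gripper_force: 38.9
```

Request:
drive_tool:
  targets: [0,0,0,-0.27,0,0,1,0,0,0,-0.27,0,0,1,0,0,0,-0.27,0,0,1,0,0,0,-0.27,0,0,1,0,0,0,-0.27,0,0,1,0,0,0,-0.27,0,0,1,0,0,0,-0.27,0,0,1,0,0,0,-0.27,0,0,1]

```text
clock: 12.5
position: [545.6, -67.6, 195.9]
tool_rot: [-180.0, -0.0, -178.8]
wrist_force: [0.0, -0.4, -1.6]
opening: 0.126
gripper_force: 38.9
```

Request:
drive_tool:
  targets: [0,0,0,0,0,0.04,1,0,0,0,0,0,0.04,1,0,0,0,0,0,0,0.8,0,0,0,0,0,0,0.6,0,0,0,0,0,0,0.5,0,0,0,0,0,0,0.5,0,0,0,0,0,0,0.5,0,0,0,0,0,0,0.5]

```text
clock: 13.5
position: [545.1, -67.6, 193.5]
tool_rot: [-180.0, -0.0, -178.8]
wrist_force: [-0.3, -0.3, 0.3]
opening: 0.504
gripper_force: 0.0
```

Run:
```python
from h import *
for n,b in(("side",(150,250,230,310)),("top",(110,220,240,320))):
    p,W,f=grab(n);c=p[b[0]:b[1],b[2]:b[3]];i=cv2.resize(c,(390,500),interpolation=cv2.INTER_CUBIC)
    o=i if n=="side" else np.hstack([o,i])
cv2.imwrite("pics/rel.png",o[...,::-1])
```

```text
(no output)
```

View pics/rel.png

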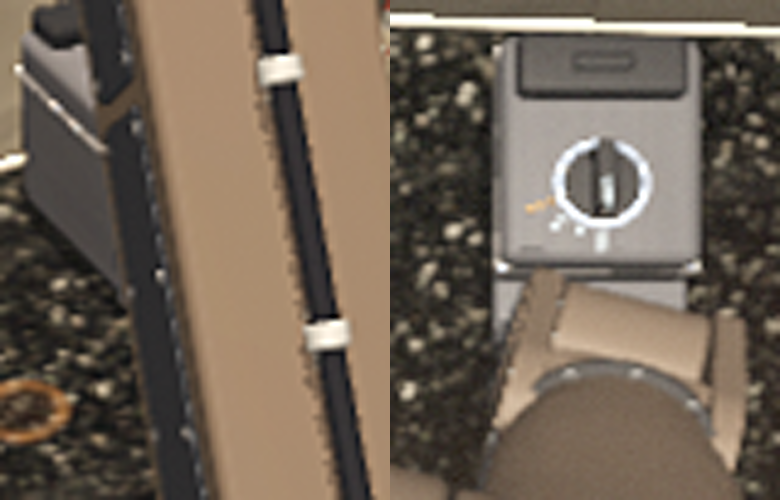

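Both views are blocked by the arm. I'll go straight up, then swing aside to check the mug.

Request:
drive_tool:
  targets: [0,0,0,0,0,-0.1,0.5,0,0,0,0,0,-0.3,0.5,0,0,0,0,0,-0.6,0.5,0,0,0,0,0,-0.8,0.5,0,0,0,0,0,-0.8,0.5,0,0,0,0,0,-0.8,0.5,0,0,0,0,0,-0.8,0.5,0,0,0,0,0,-0.8,0.5]

```text
clock: 14.6
position: [544.8, -67.5, 345.0]
tool_rot: [-180.0, 0.0, -178.8]
wrist_force: [-0.6, -0.0, -0.3]
opening: 0.498
gripper_force: 0.0
```

Request:
drive_tool:
  targets: [0,0,0,0,-0.9,0,0.5,0,0,0,0,-0.9,0,0.5,0,0,0,0,-0.9,0,0.5,0,0,0,0,-0.9,0,0.5,0,0,0,0,-0.9,0,0.5,0,0,0,0,-0.9,0,0.5,0,0,0,0,-0.9,0,0.5,0,0,0,0,-0.9,0,0.5]

```text
clock: 15.6
position: [549.3, -284.5, 344.1]
tool_rot: [-180.0, 0.0, -178.8]
wrist_force: [-0.2, 0.8, -0.1]
opening: 0.499
gripper_force: 0.0
```

Run:
```python
from h import *
for n,b in(("side",(130,250,225,321)),("top",(110,220,240,320))):
    p,W,f=grab(n);np.savez(f"{n}1.npz",p=p,W=W);c=p[b[0]:b[1],b[2]:b[3]];i=cv2.resize(c,(390,500),interpolation=cv2.INTER_CUBIC)
    o=i if n=="side" else np.hstack([o,i])
    p=p.astype(int);m=(abs(W[...,0]-565)<50)&(abs(W[...,1]+67)<45)&(W[...,2]>5)&(W[...,2]<58)&(p.min(-1)>100)&(p.max(-1)-p.min(-1)<50)
    q=W[m];print(n,len(q))
    if len(q)>10:
        h=q[(q[:,0]<560)];print("handle",h.min(0),h.max(0),np.median(h,0));r=q[q[:,2]>42];print("rim",r.min(0),r.max(0),np.median(r[:,2]))
        np.save(f"q_{n}.npy",q)
cv2.imwrite("pics/chk.png",o[...,::-1])
```

```text
side 59Traceback (most recent call last):
  File "<stdin>", line 8, in <module>
    return umr_minimum(a, axis, None, out, keepdims, initial, where)
ValueError: zero-size array to reduction operation minimum which has no identity
```

Run:
```python
from h import *
from scipy.optimize import least_squares as LS
for n,b in(("side",(130,250,225,321)),("top",(110,220,240,320))):
    p,W,f=grab(n);c=p[b[0]:b[1],b[2]:b[3]];i=cv2.resize(c,(390,500),interpolation=cv2.INTER_CUBIC)
    o=i if n=="side" else np.hstack([o,i])
    p=p.astype(int);m=(abs(W[...,0]-555)<65)&(abs(W[...,1]+67)<45)&(W[...,2]>5)&(W[...,2]<57)&(p.min(-1)>90)&(p.max(-1)-p.min(-1)<60)
    q=W[m];print(n,len(q))
    if len(q)>10:
        print(q.min(0),q.max(0),np.median(q,0));r=q[(q[:,2]>42)&(q[:,0]>558)]
        if len(r)>6: print(len(r),"fit",LS(lambda x:np.hypot(r[:,0]-x[0],r[:,1]-x[1])-29,[593,-67],loss="soft_l1").x,np.median(r[:,2]))
cv2.imwrite("pics/chk.png",o[...,::-1])
```

```text
side 74
[570.08705521 -75.77950754   6.53992814] [619.86821752 -25.87035156  53.90182457] [585.98710905 -46.51200198  31.07191714]
16 fit [590.77779646 -67.08204925] 46.541577994471425
top 110
[540.51071051 -90.30455987   5.02328607] [588.14291243 -38.08301923  52.73439836] [572.71817301 -66.30452844  38.49103273]
28 fit [594.00704264 -64.28557466] 46.00666727871737
```

View pics/chk.png

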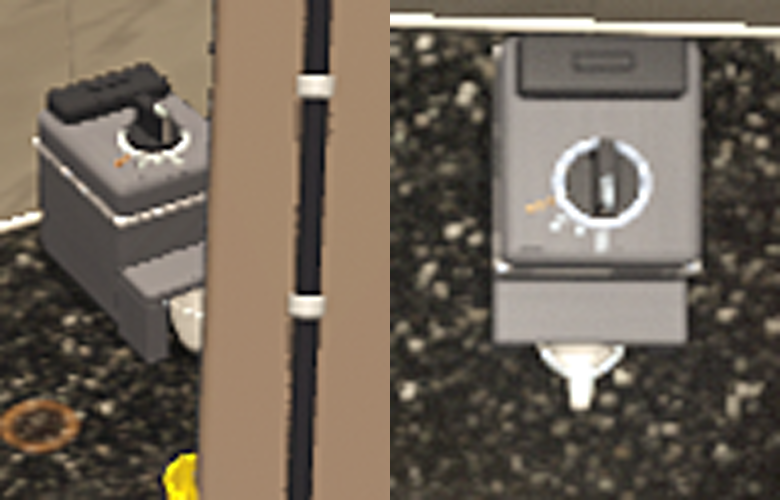

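The mug stands upright with its mouth at about (593,-66) mm, under the chute at about (593.5,-67). The side view shows the bay and the dial at home; the top view shows the rim and handle at crop (580,350-405), and the orange dots at (540,205). Now the dial.

```bash
python3 plan.py 683.5 -66.3 390 181 8 0.5 0
```

```text
15.75 [ 549.2 -284.7  343.6] [-1.7999e+02  1.0000e-02 -1.7893e+02] [ -34.   31.   94.   -0.   55. -125.] d [16.8 27.3  5.8] dyaw/row 0.0
[0,0,-0.0,-0.58,0.9,-0.19,0.5,0,0,-0.0,-0.58,0.9,-0.19,0.5,0,0,-0.0,-0.58,0.9,-0.19,0.5,0,0,-0.0,-0.58,0.9,-0.19,0.5,0,0,-0.0,-0.58,0.9,-0.19,0.5,0,0,-0.0,-0.58,0.9,-0.19,0.5,0,0,-0.0,-0.58,0.9,-0.19,0.5,0,0,-0.0,-0.58,0.9,-0.19,0.5]
```

Request:
drive_tool:
  targets: [0,0,0,-0.58,0.9,-0.4,0.5,0,0,0,-0.58,0.9,-0.4,0.5,0,0,0,-0.58,0.9,-0.4,0.5,0,0,0,-0.58,0.9,-0.32,0.5,0,0,0,-0.58,0.9,0,0.5,0,0,0,-0.58,0.9,0,0.5,0,0,0,-0.58,0.9,0,0.5,0,0,0,-0.58,0.9,0,0.5]

```text
clock: 16.75
position: [684.5, -63.0, 389.3]
tool_rot: [180.0, -0.0, -178.8]
wrist_force: [-0.2, 0.2, 0.7]
opening: 0.499
gripper_force: 0.0
```

```bash
python3 plan.py 683.5 -66.3 334 181 8 0.5 0
```

```text
16.75 [684.5 -63.  389.3] [ 1.8000e+02 -1.0000e-02 -1.7879e+02] [ -11.   34.   81.    0.   65. -102.] d [-0.1 -0.4 -6.9] dyaw/row 0.0
[0,0,-0.0,0.0,-0.01,0.23,0.5,0,0,-0.0,0.0,-0.01,0.23,0.5,0,0,-0.0,0.0,-0.01,0.23,0.5,0,0,-0.0,0.0,-0.01,0.23,0.5,0,0,-0.0,0.0,-0.01,0.23,0.5,0,0,-0.0,0.0,-0.01,0.23,0.5,0,0,-0.0,0.0,-0.01,0.23,0.5,0,0,-0.0,0.0,-0.01,0.23,0.5]
```

Request:
drive_tool:
  targets: [0,0,0,0.02,-0.06,0.23,0.5,0,0,0,0.02,-0.05,0.23,0.5,0,0,0,0,0,0.23,0.5,0,0,0,0,0,0.23,0.5,0,0,0,0,0,0.23,0.5,0,0,0,0,0,0.23,0.5,0,0,0,0,0,0.23,0.5,0,0,0,0,0,0.22,0.5]

```text
clock: 17.75
position: [683.1, -68.0, 333.7]
tool_rot: [-180.0, 0.0, -178.8]
wrist_force: [-0.6, 0.7, -0.4]
opening: 0.501
gripper_force: 0.0
```

Request:
drive_tool:
  targets: [0,0,0,0,0,0,0.75,0,0,0,0,0,0,0.8,0,0,0,0,0,0,1,0,0,0,0,0,0,1,0,0,0,0,0,0,1,0,0,0,0,0,0,1,0,0,0,0,0,0,1,0,0,0,0,0,0,1]
  squeeze: 90

```text
clock: 18.75
position: [683.1, -68.3, 334.7]
tool_rot: [-180.0, 0.0, -178.8]
wrist_force: [-1.7, -3.5, 5.1]
opening: 0.146
gripper_force: 88.8
```

Request:
drive_tool:
  targets: [0,0,0.5,0,0,0,1,0,0,0.8,0,0,0,1,0,0,0.8,0,0,0,1,0,0,0.8,0,0,0,1,0,0,0.8,0,0,0,1,0,0,0.8,0,0,0,1,0,0,0.8,0,0,0,1,0,0,0.7,0,0,0,1]

```text
clock: 19.75
position: [683.3, -67.5, 334.7]
tool_rot: [179.9, 0.0, 151.1]
wrist_force: [1.0, 2.1, 4.4]
opening: 0.145
gripper_force: 88.8
```

Request:
drive_tool:
  targets: [0,0,1,0,0,0,1,0,0,1,0,0,0,1,0,0,1,0,0,0,1,0,0,1,0,0,0,1,0,0,1,0,0,0,1,0,0,1,0,0,0,1,0,0,1,0,0,0,1,0,0,0.9,0,0,0,1]

```text
clock: 20.75
position: [683.9, -66.8, 334.7]
tool_rot: [179.8, -0.0, 111.5]
wrist_force: [7.2, 6.9, 2.8]
opening: 0.145
gripper_force: 88.5
```

Request:
drive_tool:
  targets: [0,0,0,0,0,0,1,0,0,0,0,0,0,1,0,0,0,0,0,0,1,0,0,0,0,0,0,1,0,0,0,0,0,0,1,0,0,0,0,0,0,1,0,0,0,0,0,0,1,0,0,0,0,0,0,1]

```text
clock: 21.75
position: [683.8, -66.8, 334.7]
tool_rot: [179.8, -0.0, 111.7]
wrist_force: [6.1, 6.8, 3.3]
opening: 0.145
gripper_force: 88.5
```

Run:
```python
from h import *
s=ctrl.sense();print(s["torque"],s["wrist_force"],s["tool_rot"],s["opening"],s["gripper_force"])
for n,b in(("side",(125,225,225,305)),("top",(110,220,240,328))):
    p,W,f=grab(n);c=p[b[0]:b[1],b[2]:b[3]];i=cv2.resize(c,(400,500),interpolation=cv2.INTER_CUBIC)
    o=i if n=="side" else np.hstack([o,i])
cv2.imwrite("pics/dial.png",o[...,::-1])
```

```text
[ 1.17496322 -1.12441789  0.23802399] [6.09955987 6.82002047 3.32817544] [ 1.79764627e+02 -1.49567753e-03  1.11690354e+02] 0.14456035939340384 88.52437019348145
```

View pics/dial.png

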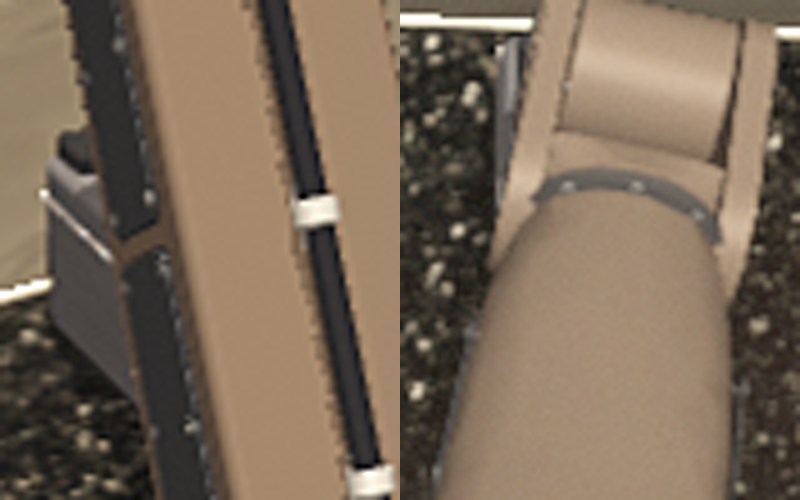

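The dial is hidden by the arm. But the tool turned 69.5° (1.21 rad) with the opening unchanged, so there was no slip. The restoring moment is +0.24 N m, which matches the spring at the third click. Handing in.

```bash
python3 -c "
from workcell import ctrl
print(ctrl.hand_in())"
```

```text
the job is handed in; nothing more can be done
None
```

The white mug stands let go under the chute and the gripper is holding the dial at about 1.21 rad, the third click; the job is handed in at about 22 s, no verdict came back, and the arm hid mug and dial from both cameras at the end, so the dial angle comes from the tool's turn and the moment on it.

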